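# Change over charged and flat cells between charger and caddy

### The job

The blue cells in the charger are fully charged and the black ones in the orange caddy are flat: change them over, so that both blue cells lie seated in the caddy and both black cells lie seated in the charger the right way round, copper + end to the red stop. Both holders are full, so lay a cell on the cork coaster while you make room. Leave all four cells lying flat in their bays, one in each.

Things in the scene. Friction and masses are not known exactly. Their poses are not given: they have to be found in the camera images.
- charged_1: Blue AA cell with a copper-coloured + end (charged, in the charger at the start). 14.4 mm thick, 50 long, 23 g; square-sided in effect, so it does not roll. Origin: middle of its underside. It lies along its y axis; the copper + end points to its -y. Take it from above at mid-length, across its thickness. The two cells of this colour are equal: either may go in either bay.
- charged_2: Blue AA cell with a copper-coloured + end (charged, in the charger at the start). 14.4 mm thick, 50 long, 23 g; square-sided in effect, so it does not roll. Origin: middle of its underside. It lies along its y axis; the copper + end points to its -y. Take it from above at mid-length, across its thickness. The two cells of this colour are equal: either may go in either bay.
- flat_1: Black AA cell with a copper-coloured + end (flat, in the caddy at the start, its + end to the caddy's +x). 14.4 mm thick, 50 long, 23 g; square-sided in effect, so it does not roll. Origin: middle of its underside. It lies along its y axis; the copper + end points to its -y. Take it from above at mid-length, across its thickness. The two cells of this colour are equal: either may go in either bay.
- flat_2: Black AA cell with a copper-coloured + end (flat, in the caddy at the start, its + end to the caddy's +x). 14.4 mm thick, 50 long, 23 g; square-sided in effect, so it does not roll. Origin: middle of its underside. It lies along its y axis; the copper + end points to its -y. Take it from above at mid-length, across its thickness. The two cells of this colour are equal: either may go in either bay.
- charger: Fixed light grey charger, 122x104 mm. Origin: centre of underside; +x: taller lamp end (29 mm). Two bays along x at y +25 and -25 mm; seated cell: middle at x -13, underside 20 mm up, + end at the red stop (38 mm high). Lay a cell in at x -18, short of the stop; the sprung steel contact at the -x end (48 mm high) yields 14 mm (1 N) and nudges it home. Finger room x -32 to +3; sides flare.
- caddy: Fixed orange caddy, 90x104 mm, alike at both x ends. Origin: centre of underside. Two lanes along x, centres at x 0, y +25 and -25 mm; seated cell's underside 16 mm up. End stops 30 mm high leave 6 mm of play each end; sides and ends flare 4 to 6 mm. Finger room over 35 mm at mid-lane, 35 mm between neighbouring cells, as in the charger. Cells may lie either way round.
- coaster: Fixed round cork coaster, 96 mm across and 6 mm thick, empty at the start: the free spot. Origin: centre of its underside.

How it is judged:
By the outcome, as a careful person would: the job done as asked, in the order asked, and still so for the second after the job is handed in, with the robot touching nothing.
It also fails if it takes over 104 s, if anything falls off the work surface, if the arm or the gripper's body presses on something with over 40 N, if the wrist force passes 120 N, or if a joint passes its speed limit or range.

### The arm

A 6-joint arm with a two-finger parallel gripper is mounted at the origin on a cart in front of the work surface, level with it; the furniture and walls round the work are solid. World frame = base frame: x ahead of the robot, y to its left, z up, the work surface at z = 0. Lengths are in m, angles in rad, forces in N, time in s.
With the tool pointing down it reaches from about 0.25 to 0.8 m from the base axis. Payload 8.5 kg.
Tool frame: the origin (TCP) lies midway between the tips of the shut fingers; the grasp point (between the pads) lies 19 mm behind it; z points along the fingers, y is the line along which they close (so a half turn about z gives the same grasp; the last joint's range is limited). The gripper opens to 85 mm and grips with 20 to 120 N. Pads are 22 mm wide; open, the fingers measure 114 mm over their backs; the gripper's body (76 mm by 85 mm) begins 54 mm behind the grasp point. The pads swing forward as they close: fully open they stand 13 mm farther back than shut.
Start: joints at [0, 0.238, -0.013, 1.319, 0, 1.571], TCP at [0.525, -0, 0.194] pointing down, gripper open.
Joint ranges: [-2.66, 2.66], [-1.03, 1.9], [-1.14, 1.46], [-1.82, 2.27], [-1.45, 1.34], [-3.14, 3.14]. Speed limits (rad/s): [2.22, 2.22, 2.79, 3.14, 3.14, 3.14].

### API

Orientations are given as [roll, pitch, yaw] about the fixed x, y, z axes, in that order (R = Rz(yaw) Ry(pitch) Rx(roll)).
In Python, from cell import readout, capture, workorder gives the robot as it stands.
- The arm moves only by the tool carry_out, never from a script. Its argument "series" is a list of rows, each an object with "jaw": the opening, from 0 (shut) to 1 (fully open); "slide": the shift along the world's x, y, z in mm, a list of three; "angular": the turn, a rotation vector about the world's x, y, z in rad, a list of three. A call has 1 to 10 rows; each row is the pose to reach, as a shift and turn from the pose commanded when the call began; what a row does not reach only later rows make up. A row lasts 1/10 s, in which the tool goes at most 50 mm and 8.59 degrees, less where a joint would pass 70% of its speed; a pose out of reach is approached as far as the arm can. A call with a gripper value outside its range is refused whole. The fingers move at their own pace and stop on an object; "newtons" is the grip in N (left out, the last holds). Time passes only in rows, so rows that repeat a pose let the fingers close. It gives the time, the measured TCP pose, the force, the opening and the grip force at its end, in the units of the state.
- readout.sense(): the state, without advancing time (a new reading comes with each control period).
- capture(name): name is "scene" or "side" or "wrist"; returns a dict with "color" (400x640x3 uint8, red, green, blue), "vfov" (degrees; the focal length in pixels is half the picture's height over the tangent of half this angle, whatever the lens; pixels are square), "cx", "cy" (the principal point, pixels), "pose" (4x4, takes a point from camera to world coordinates). Camera axes: x right, y up, looking along -z (the intrinsics and any distortion apply to the point x, -y, -z); pixel columns grow to the right and rows downward; lengths in m; the calibration is good to about 2 mm. A picture is of the moment at which its call begins. There is no depth.
- workorder.sign_off(): hands the job in; it is judged then, once.
The state is a dict: "t": time; "joint_positions": joint angles; "dq": joint speeds; "joint_efforts": joint torques, N m; "tool_pos": TCP position; "ee_rot": TCP orientation; "wrist_force": force on the tool from outside, world axes, zero at the start; "wrist_torque": the same for the moment, N m; "gripper_width": opening from 0.0 (shut) to 1.0 (fully open); "grip_force": force on a finger pad.
Only numpy, scipy, OpenCV 4.12 (cv2) and the standard library are available. Lean on these libraries where they do the work, as an engineer would, in place of code of your own. Each camera call takes 0.05 s, during which the arm holds its last target. There are 200 camera calls.

## Working session

There is one attempt and no reset: what is moved stays moved. The work goes in short steps, Python scripts to look and compute and a tool call to move; the robot and the scene stay as the last step left them, time stands still between calls to the robot, and variables do not carry over. Pictures are saved under pics/ and viewed, at most 14 in all, crops included, and the job is handed in when it is done.

Besides the shell and the picture viewer there is one more tool, called after "Call:" by a JSON object that holds its "op" and its "data", one argument or row to a line. carry_out: Moves the arm, as the interface text tells. Its arguments: {"type":"object","properties":{"series":{"type":"array"},"newtons":{"type":"number"}},"required":["series"]}

```bash
mkdir -p pics; ls
python3 - <<'E'
from cell import readout, capture
import cv2
print(readout.sense())
for n in ("scene","side","wrist"):
    c=capture(n); cv2.imwrite(f"pics/{n}0.png",c["color"][:,:,::-1]); print(n,[ (k,c[k]) for k in c if k!="color"])
E
```

```text
pics
{'t': 0.0, 'joint_positions': array([ 4.67705941e-05,  2.38749047e-01, -1.42776116e-02,  1.31920331e+00,
       -6.62518200e-06,  1.57078939e+00]), 'dq': array([-0.00079351,  0.00134124, -0.00113823, -0.00172134,  0.00088699,
       -0.00055958]), 'joint_efforts': array([ 1.29771975e-03, -5.38790166e+01,  3.46437156e+01,  1.83730113e-02,
        1.69192181e-04,  6.54446694e-05]), 'tool_pos': array([5.24516386e-01, 2.22548680e-05, 1.93785222e-01]), 'ee_rot': array([-3.14015901e+00,  6.61523469e-06,  1.57085004e+00]), 'wrist_force': array([0.5039665 , 0.26184168, 0.13152505]), 'wrist_torque': array([-0.02194497,  0.0367869 , -0.00718518]), 'grip_force': 0.0, 'gripper_width': 1.0021990122715174}
scene [('vfov', 57.2956795648639), ('cx', 315.93557263282065), ('cy', 198.96625040887406), ('pose', array([[-0.87145712,  0.25327809, -0.42001512,  0.11682645],
       [-0.49044255, -0.44065394,  0.75185784,  0.75566559],
       [ 0.0053478 ,  0.86120515,  0.50822936,  0.52740082],
       [ 0.        ,  0.        ,  0.        ,  1.        ]]))]
side [('vfov', 55.75198058266052), ('cx', 322.8599974910677), ('cy', 197.10425732171888), ('pose', array([[-0.96035431,  0.19096613, -0.20310474,  0.31550369],
       [-0.27852117, -0.6256984 ,  0.7286477 ,  0.7015045 ],
       [ 0.01206472,  0.75632893,  0.65408027,  0.60430389],
       [ 0.        ,  0.        ,  0.        ,  1.        ]]))]
wrist [('vfov', 62.477674929456086), ('cx', 318.46031380307096), ('cy', 202.1428476170093), ('pose', array([[ 9.99998362e-01,  5.56472729e-05,  1.80897234e-03,
         5.23946154e-01],
       [-5.60499580e-04,  9.59907853e-01,  2.80315180e-01,
         7.20875791e-02],
       [-1.72084798e-03, -2.80315735e-01,  9.59906312e-01,
         3.73812476e-01],
       [ 0.00000000e+00,  0.00000000e+00,  0.00000000e+00,
         1.00000000e+00]]))]
```

View pics/scene0.png

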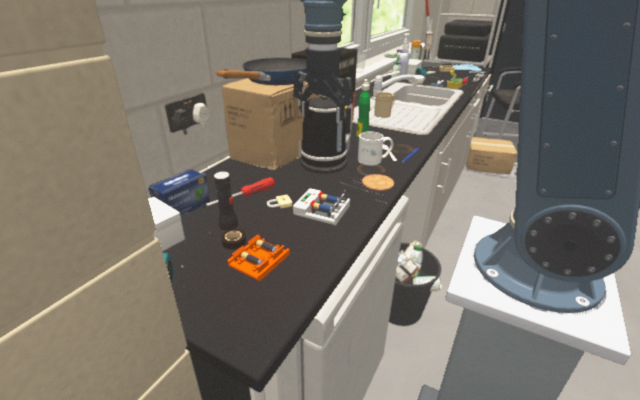

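View pics/side0.png

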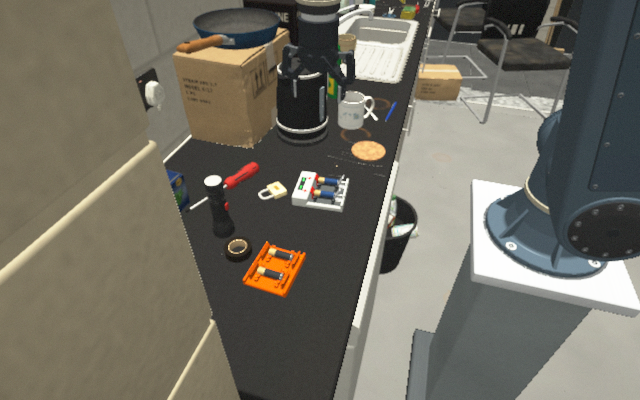

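View pics/wrist0.png

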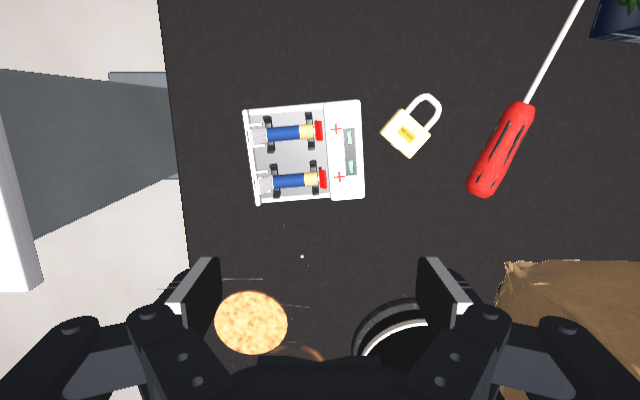

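The wrist view shows the charger around (305,152), with red stops to its right (world +x) and blue cells at (285,132) and (290,181), and the coaster at (251,322). The side view has the orange caddy at (275,268) with two black cells, and the scene view has it at (259,257).

```bash
cat > h.py <<'E'
import numpy as np, cv2
from cell import readout, capture
def ray(c,px):
    f=c["color"].shape[0]/2/np.tan(np.radians(c["vfov"])/2)
    px=np.atleast_2d(np.asarray(px,float)); P=c["pose"]
    d=np.c_[(px[:,0]-c["cx"])/f,-(px[:,1]-c["cy"])/f,-np.ones(len(px))]@P[:3,:3].T
    return P[:3,3],d
def onplane(c,px,z):
    o,d=ray(c,px); return o+d*((z-o[2])/d[:,2])[:,None]
def tri(c1,p1,c2,p2):
    A=[];b=[]
    M=np.zeros((3,3));v=np.zeros(3);L=[]
    for c,p in((c1,p1),(c2,p2)):
        o,d=ray(c,p);d=d[0]/np.linalg.norm(d[0]);Q=np.eye(3)-np.outer(d,d);M+=Q;v+=Q@o;L.append((o,Q))
    x=np.linalg.solve(M,v);return x,[np.linalg.norm(Q@(x-o)) for o,Q in L]
RANGES={"orange":((3,170,120),(14,255,255)),"blue":((100,120,40),(130,255,255)),"cork":((8,60,120),(25,200,255)),
 "gold":((12,60,120),(28,200,255)),"red":((0,170,90),(3,255,255))}
def blobs(c,name,amin=60,roi=None):
    hsv=cv2.cvtColor(c["color"],cv2.COLOR_RGB2HSV); m=cv2.inRange(hsv,*RANGES[name])
    if roi: z=np.zeros_like(m); x0,y0,x1,y1=roi; z[y0:y1,x0:x1]=1; m*=z
    m=cv2.morphologyEx(m,cv2.MORPH_CLOSE,np.ones((3,3),np.uint8))
    k=[q for q in cv2.findContours(m,cv2.RETR_EXTERNAL,cv2.CHAIN_APPROX_NONE)[0] if cv2.contourArea(q)>amin]
    return sorted(k,key=cv2.contourArea,reverse=True)
E
python3 - <<'E'
from h import *
np.set_printoptions(precision=4,suppress=True)
s,d,w=capture("scene"),capture("side"),capture("wrist")
R={}
for n,c in(("scene",s),("side",d)):
    k=blobs(c,"orange",300)[0]; r=cv2.minAreaRect(k); R[n]=r[0]; b=cv2.boxPoints(r); print(n,r); print(onplane(c,k.reshape(-1,2),.012).mean(0), onplane(c,b,.012))
print(tri(s,R["scene"],d,R["side"]))
for k in blobs(w,"blue",80,(230,90,380,210)):
    r=cv2.minAreaRect(k); print("blue",r,onplane(w,r[0],.030),onplane(w,cv2.boxPoints(r),.034))
k=blobs(w,"cork",500,(200,270,300,370))[0]; print("cork",cv2.minEnclosingCircle(k),onplane(w,cv2.fitEllipse(k)[0],.006))
for k in blobs(w,"red",30,(300,90,340,210)): print("red",onplane(w,cv2.minAreaRect(k)[0],.038))
pts=[(245,108),(359,100),(365,198),(256,205)]
print("charger corners",onplane(w,pts,.025))
E
```

```text
scene ((257.82598876953125, 255.806640625), (38.725624084472656, 55.30108642578125), 48.012786865234375)
[0.5343 0.2648 0.012 ] [[0.5872 0.317  0.012 ]
 [0.5943 0.1582 0.012 ]
 [0.477  0.2217 0.012 ]
 [0.4849 0.3579 0.012 ]]
side ((273.6000061035156, 267.8000183105469), (46.510215759277344, 55.45448303222656), 26.56505012512207)
[0.5306 0.274  0.012 ] [[0.5802 0.324  0.012 ]
 [0.5857 0.1903 0.012 ]
 [0.4818 0.22   0.012 ]
 [0.4886 0.3441 0.012 ]]
(array([0.532 , 0.2731, 0.0133]), [np.float64(0.0015286148718301955), np.float64(0.0015286148718301772)])
blue ((282.4123229980469, 133.42152404785156), (14.089384078979492, 31.285091400146484), 86.8201675415039) [[0.4867 0.045  0.03  ]] [[0.4712 0.0514 0.034 ]
 [0.5027 0.0531 0.034 ]
 [0.5032 0.0391 0.034 ]
 [0.4713 0.0374 0.034 ]]
blue ((287.6117248535156, 180.2470703125), (12.622295379638672, 30.046552658081055), 84.0938491821289) [[ 0.4907 -0.0041  0.03  ]] [[ 0.4748  0.0019  0.034 ]
 [ 0.5063  0.0052  0.034 ]
 [ 0.5074 -0.0083  0.034 ]
 [ 0.4757 -0.0116  0.034 ]]
cork ((250.5, 325.0), 37.60661315917969) [[ 0.4351 -0.1984  0.006 ]]
red [[0.5232 0.049  0.038 ]]
red [[0.5274 0.0006 0.038 ]]
charger corners [[ 0.4488  0.07    0.025 ]
 [ 0.5646  0.0777  0.025 ]
 [ 0.5747 -0.0251  0.025 ]
 [ 0.4545 -0.0331  0.025 ]]
```

Call:
{"op": "carry_out", "data": {
  "series": [
    {"jaw": 1,"slide": [-25,150,45],"angular": [0,0,1.45]},
    {"jaw": 1,"slide": [-25,150,45],"angular": [0,0,1.45]},
    {"jaw": 1,"slide": [-25,150,45],"angular": [0,0,1.45]},
    {"jaw": 1,"slide": [-25,150,45],"angular": [0,0,1.45]},
    {"jaw": 1,"slide": [-25,150,45],"angular": [0,0,1.45]},
    {"jaw": 1,"slide": [-25,150,45],"angular": [0,0,1.45]},
    {"jaw": 1,"slide": [-25,150,45],"angular": [0,0,1.45]},
    {"jaw": 1,"slide": [-25,150,45],"angular": [0,0,1.45]},
    {"jaw": 1,"slide": [-25,150,45],"angular": [0,0,1.45]},
    {"jaw": 1,"slide": [-25,150,45],"angular": [0,0,1.45]}
  ]
}}

```text
t: 1.3
tool_pos: [0.4999, 0.15, 0.2393]
ee_rot: [-3.141, -0.0, 3.027]
wrist_force: [0.0, 0.7, 0.2]
gripper_width: 1.001
grip_force: 0.0
```

Call:
{"op": "carry_out", "data": {
  "series": [
    {"jaw": 1,"slide": [0,0,0],"angular": [0,0,0.205]},
    {"jaw": 1,"slide": [0,0,0],"angular": [0,0,0.205]},
    {"jaw": 1,"slide": [0,0,0],"angular": [0,0,0.205]},
    {"jaw": 1,"slide": [0,0,0],"angular": [0,0,0.205]}
  ]
}}

```text
t: 1.7
tool_pos: [0.4999, 0.15, 0.2393]
ee_rot: [-3.141, -0.0, -3.059]
wrist_force: [0.4, 0.2, 0.2]
gripper_width: 1.0
grip_force: 0.0
```

Run:
```python
from h import *
s=readout.sense(); print(s["t"],s["joint_positions"].round(3),s["tool_pos"],s["ee_rot"])
w=capture("wrist"); cv2.imwrite("pics/wrist1.png",w["color"][:,:,::-1]); print(w["pose"].round(3))
```

```text
1.7 [ 0.292  0.222  0.08   1.428 -0.     0.209] [0.49991765 0.14998764 0.23934999] [-3.14148458e+00 -9.58643569e-05 -3.05933411e+00]
[[-0.082 -0.957 -0.279  0.428]
 [ 0.997 -0.078 -0.023  0.145]
 [ 0.    -0.28   0.96   0.419]
 [ 0.     0.     0.     1.   ]]
```

View pics/wrist1.png

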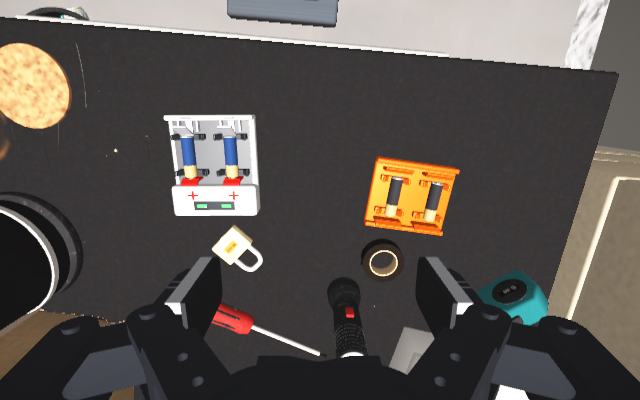

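The picture shows the charger at (212,165) with blue cells at (188,157) and (231,157), + ends down (+x). The caddy is at (411,197) with black cells at (395,196) and (434,201), also + end toward +x. The coaster is top left.

Run:
```python
from h import *
np.set_printoptions(precision=4,suppress=True)
w=capture("wrist"); w2=w
hsv=cv2.cvtColor(w["color"],cv2.COLOR_RGB2HSV)
k=blobs(w,"orange",300,(350,140,470,250))[0]; r=cv2.minAreaRect(k); print(r); print("caddy box",onplane(w,cv2.boxPoints(r),.015),onplane(w,r[0],.015))
def long(m,z,roi,tag):
    x0,y0,x1,y1=roi; q=np.zeros_like(m); q[y0:y1,x0:x1]=m[y0:y1,x0:x1]
    q=cv2.morphologyEx(q,cv2.MORPH_OPEN,np.ones((5,5),np.uint8))
    for k in cv2.findContours(q,cv2.RETR_EXTERNAL,cv2.CHAIN_APPROX_NONE)[0]:
        if cv2.contourArea(k)<60: continue
        P=onplane(w,k.reshape(-1,2),z)[:,:2]*1000; r=cv2.minAreaRect(P.astype(np.float32)); print(tag,r)
long(cv2.inRange(hsv,*RANGES["blue"]),.0344,(160,110,260,200),"blue mm")
long(cv2.inRange(hsv,(0,0,0),(180,255,75)),.0304,(365,160,460,235),"black mm")
long(cv2.inRange(hsv,(15,30,120),(32,200,255)),.0344,(160,110,260,200),"gold mm")
long(cv2.inRange(hsv,(15,30,120),(32,200,255)),.0304,(365,160,460,235),"gold mm")
x=cv2.resize(w["color"][90:250,150:480],None,fx=2.4,fy=2.4,interpolation=cv2.INTER_CUBIC); cv2.imwrite("pics/crop1.png",x[:,:,::-1])
```

```text
((411.1712951660156, 196.254150390625), (87.36750793457031, 70.46299743652344), 8.29714584350586)
caddy box [[0.5715 0.2148 0.015 ]
 [0.4802 0.2164 0.015 ]
 [0.487  0.3252 0.015 ]
 [0.5798 0.3305 0.015 ]] [[0.5282 0.2714 0.015 ]]
blue mm ((486.718505859375, 46.82316207885742), (30.147409439086914, 13.578272819519043), 4.689341068267822)
blue mm ((490.7466735839844, -2.2851619720458984), (30.147245407104492, 14.121458053588867), 4.689198017120361)
black mm ((571.7615966796875, 235.92770385742188), (9.425673484802246, 40.82905960083008), 4.688608646392822)
black mm ((534.5919189453125, 317.0612487792969), (73.28880310058594, 21.264020919799805), 11.494237899780273)
black mm ((480.17083740234375, 304.84197998046875), (7.173728942871094, 24.54631996154785), 4.689082622528076)
black mm ((501.2314758300781, 211.76303100585938), (34.33857345581055, 9.525388717651367), 6.9523468017578125)
gold mm ((510.5952453613281, 48.454471588134766), (13.895709991455078, 13.03091049194336), 0.7329999804496765)
gold mm ((514.712646484375, -0.2505512237548828), (13.20760726928711, 15.095585823059082), 4.689040184020996)
gold mm ((546.492919921875, 292.5734558105469), (16.670072555541992, 12.422755241394043), 9.81003475189209)
gold mm ((524.9533081054688, 268.5876159667969), (32.84685134887695, 70.2883529663086), 86.18238067626953)
gold mm ((522.185546875, 232.69822692871094), (71.19416809082031, 35.17997360229492), 0.6580191850662231)
```

View pics/crop1.png

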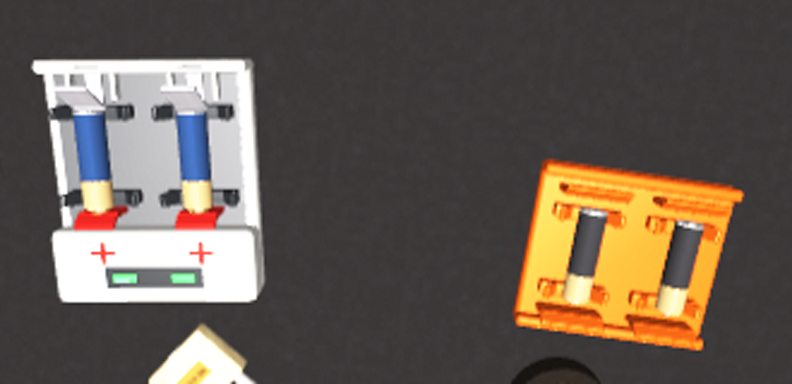

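The crop shows the charger's bays with steel contacts at top and red stops below. The caddy cells run (593,212)→(577,303) and (688,225)→(673,315) in crop pixels, gold end down. I'll cast those ends onto the cells' top plane.

Run:
```python
from h import *
np.set_printoptions(precision=4,suppress=True)
w=capture("wrist")
E=np.array([(593,212),(577,303),(688,225),(673,315)],float)/2.4+[150,90]
p=onplane(w,E,.0285); print(p)
for i in(0,2):
    v=p[i+1]-p[i]; print("cell",p[i:i+2].mean(0),np.linalg.norm(v),np.arctan2(v[1],v[0]))
u=(p[2:].mean(0)-p[:2].mean(0)); print("lane pitch",np.linalg.norm(u),"yaw",np.arctan2(-u[0],u[1]))
C=np.array([(546,162),(742,193),(701,348),(517,320)],float)/2.4+[150,90]
print("corners",onplane(w,C,.028),onplane(w,C,.028).mean(0))
print("coaster",onplane(w,(30,86),.006))
```

```text
[[0.504  0.2466 0.0285]
 [0.5526 0.2455 0.0285]
 [0.5067 0.2955 0.0285]
 [0.555  0.2965 0.0285]]
cell [0.5283 0.2461 0.0285] 0.048631262971866186 -0.023032584288572834
cell [0.5309 0.296  0.0285] 0.04836630155300854 0.02001154922153813
lane pitch 0.05003645041427867 yaw -0.05151916589397018
corners [[0.4809 0.2198 0.028 ]
 [0.4883 0.3197 0.028 ]
 [0.5723 0.3148 0.028 ]
 [0.5647 0.2156 0.028 ]] [0.5266 0.2675 0.028 ]
coaster [[ 0.4335 -0.1973  0.006 ]]
```

Call:
{"op": "carry_out", "data": {
  "series": [
    {"jaw": 0.3,"slide": [0,-50,0],"angular": [0,0,0]},
    {"jaw": 0.3,"slide": [0,-100,0],"angular": [0,0,0]},
    {"jaw": 0.3,"slide": [-0.5,-151.5,-30],"angular": [0,0,0]},
    {"jaw": 0.3,"slide": [-0.5,-151.5,-80],"angular": [0,0,0]},
    {"jaw": 0.3,"slide": [-0.5,-151.5,-130],"angular": [0,0,0]},
    {"jaw": 0.3,"slide": [-0.5,-151.5,-180],"angular": [0,0,0]},
    {"jaw": 0.3,"slide": [-0.5,-151.5,-180],"angular": [0,0,0]},
    {"jaw": 0.3,"slide": [-0.5,-151.5,-180],"angular": [0,0,0]}
  ],
  "newtons": 40
}}

```text
t: 2.65
tool_pos: [0.4988, -0.0015, 0.0593]
ee_rot: [3.141, -0.002, -3.058]
wrist_force: [-0.4, -0.3, 0.5]
gripper_width: 0.299
grip_force: 0.0
```

Run:
```python
from h import *
w=capture("wrist"); cv2.imwrite("pics/wrist2.png",w["color"][:,:,::-1])
```

```text
(no output)
```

View pics/wrist2.png

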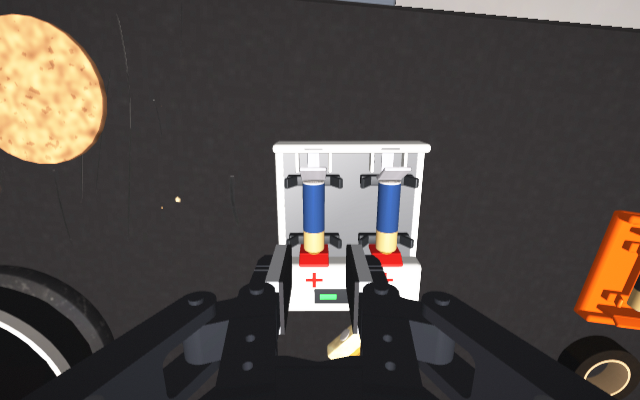

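The fingers straddle the left blue cell at about (314,215), with tips near columns 283 and 352. I'll measure it from here.

Run:
```python
from h import *
np.set_printoptions(precision=4,suppress=True)
w=capture("wrist")
hsv=cv2.cvtColor(w["color"],cv2.COLOR_RGB2HSV)
for n,rg in(("blue",RANGES["blue"]),("gold",((15,30,120),(32,200,255)))):
    m=cv2.inRange(hsv,*rg); q=np.zeros_like(m); q[165:260,280:420]=m[165:260,280:420]
    q=cv2.morphologyEx(q,cv2.MORPH_OPEN,np.ones((5,5),np.uint8))
    for k in cv2.findContours(q,cv2.RETR_EXTERNAL,cv2.CHAIN_APPROX_NONE)[0]:
        if cv2.contourArea(k)<100: continue
        P=onplane(w,k.reshape(-1,2),.0344)[:,:2]*1000; print(n,cv2.minAreaRect(P.astype(np.float32)),P.min(0),P.max(0))
```

```text
blue ((487.04693603515625, 43.74833297729492), (31.455400466918945, 13.865367889404297), 4.902207374572754) [470.8534  35.6655] [502.9984  51.6134]
blue ((491.1125183105469, -4.830074310302734), (31.47418212890625, 13.018640518188477), 5.007639408111572) [474.9166 -12.4845] [507.1202   2.9047]
gold ((515.4083862304688, -2.288548469543457), (14.554615020751953, 13.538948059082031), 4.786632537841797) [507.6499  -9.5081] [522.8311   4.3911]
gold ((510.8827819824219, 46.10926818847656), (15.720172882080078, 13.505680084228516), 7.593453884124756) [503.5764  38.377 ] [518.6818  53.093 ]
```

Call:
{"op": "carry_out", "data": {
  "series": [
    {"jaw": 0.3,"slide": [-1,-2.5,-10],"angular": [0,0,0]},
    {"jaw": 0.3,"slide": [-1,-2.5,-20],"angular": [0,0,0]},
    {"jaw": 0.3,"slide": [-1,-2.5,-30],"angular": [0,0,0]},
    {"jaw": 0.3,"slide": [-1,-2.5,-38],"angular": [0,0,0]},
    {"jaw": 0.3,"slide": [-1,-2.5,-38],"angular": [0,0,0]}
  ]
}}

```text
t: 3.25
tool_pos: [0.4974, -0.004, 0.0201]
ee_rot: [3.142, -0.002, -3.057]
wrist_force: [0.2, -0.6, 0.1]
gripper_width: 0.297
grip_force: 0.0
```

Call:
{"op": "carry_out", "data": {
  "series": [
    {"jaw": 0.3,"slide": [0,0,-4],"angular": [0,0,0]},
    {"jaw": 0.3,"slide": [0,0,-8],"angular": [0,0,0]},
    {"jaw": 0.3,"slide": [0,0,-8],"angular": [0,0,0]},
    {"jaw": 0,"slide": [0,0,-8],"angular": [0,0,0]},
    {"jaw": 0,"slide": [0,0,-8],"angular": [0,0,0]},
    {"jaw": 0,"slide": [0,0,-8],"angular": [0,0,0]},
    {"jaw": 0,"slide": [0,0,-8],"angular": [0,0,0]}
  ]
}}

```text
t: 3.95
tool_pos: [0.4985, -0.004, 0.0135]
ee_rot: [-3.141, 0.0, -3.057]
wrist_force: [0.6, 0.8, -0.3]
gripper_width: 0.004
grip_force: 0.0
```

Run:
```python
from h import *
w=capture("wrist"); s=capture("side")
a=w["color"][:,120:520]; b=cv2.resize(s["color"][110:310,220:420],(400,400),interpolation=cv2.INTER_CUBIC)
cv2.imwrite("pics/w3.png",np.hstack([a,b])[:,:,::-1])
```

```text
(no output)
```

View pics/w3.png

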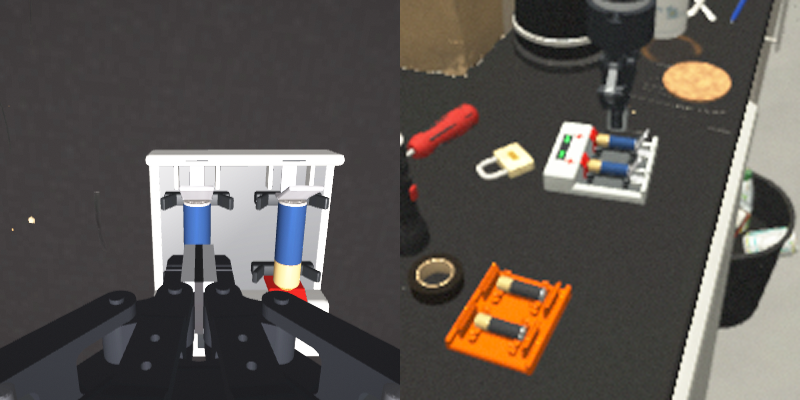

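The left half shows the shut fingers covering the front cell's middle at full-frame (320,245), and the right half shows the tips at about side pixel (328,172). I'll check where the reported TCP should appear.

Run:
```python
from h import *
np.set_printoptions(precision=4,suppress=True)
s=readout.sense(); print(s["t"],s["tool_pos"],s["gripper_width"],s["grip_force"],s["wrist_force"])
def proj(c,p):
    f=200/np.tan(np.radians(c["vfov"])/2); q=np.linalg.inv(c["pose"])@np.r_[p,1]; return c["cx"]+f*q[0]/-q[2], c["cy"]-f*q[1]/-q[2]
for n in("side","wrist","scene"):
    c=capture(n)
    for z in (0.0135,.034,.05): print(n,z,proj(c,[*s["tool_pos"][:2],z]))
d=capture("side")
for k in blobs(d,"blue",20,(290,160,360,215)):
    r=cv2.minAreaRect(k); print(r,onplane(d,r[0],.03))
```

```text
4.05 [ 0.4985 -0.004   0.0135] -0.0030448125537617765 0.0 [ 0.155  -0.3742 -0.2432]
side 0.0135 (np.float64(328.35413930451614), np.float64(185.19231494814437))
side 0.034 (np.float64(328.53502750020795), np.float64(178.6764630042248))
side 0.05 (np.float64(328.6798970503503), np.float64(173.4580542722474))
wrist 0.0135 (np.float64(316.9371061108935), np.float64(234.27756802639203))
wrist 0.034 (np.float64(316.7656705899797), np.float64(248.86098367918996))
wrist 0.05 (np.float64(316.60216800124255), np.float64(262.7695727461076))
scene 0.0135 (np.float64(329.6584560889723), np.float64(203.07936102069417))
scene 0.034 (np.float64(329.84487801108946), np.float64(196.54272686830626))
scene 0.05 (np.float64(329.99314888579744), np.float64(191.34380791921888))
((330.5810852050781, 180.51351928710938), (11.507928848266602, 4.767570495605469), 9.462322235107422) [[ 0.493  -0.0034  0.03  ]]
((326.729736328125, 193.6216278076172), (12.165525436401367, 4.603171348571777), 9.462322235107422) [[0.4886 0.0471 0.03  ]]
```

Run:
```python
from h import *
s=capture("side");c=capture("scene"); w=capture("wrist")
f=lambda a:cv2.resize(a,(390,390),interpolation=cv2.INTER_CUBIC)
cv2.imwrite("pics/z4.png",np.hstack([f(s["color"][145:210,295:360]),f(w["color"][150:310,240:400])])[:,:,::-1])
```

```text
(no output)
```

View pics/z4.png

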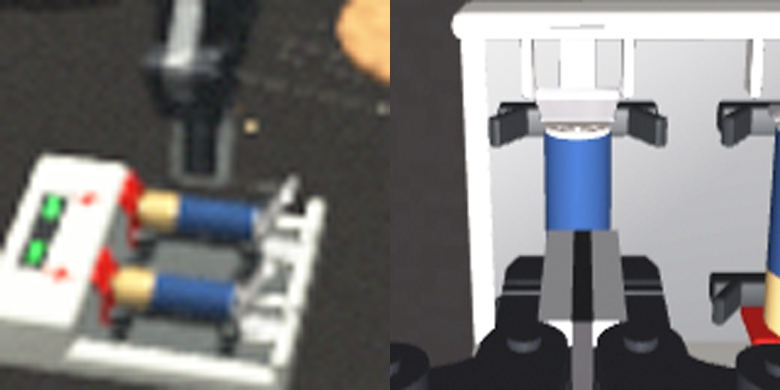

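The tips are visibly above the cell: by the side view at about z 45 mm, though the reported TCP is 13.5 mm. So the fingers end short of the reported TCP by some 30 mm. I'll open and go down in small steps, watching the force.

Call:
{"op": "carry_out", "data": {
  "series": [
    {"jaw": 0.3,"slide": [0,0,0],"angular": [0,0,0]},
    {"jaw": 0.3,"slide": [0,0,0],"angular": [0,0,0]},
    {"jaw": 0.3,"slide": [0,0,0],"angular": [0,0,0]},
    {"jaw": 0.3,"slide": [0,0,-3],"angular": [0,0,0]},
    {"jaw": 0.3,"slide": [0,0,-6],"angular": [0,0,0]},
    {"jaw": 0.3,"slide": [0,0,-8],"angular": [0,0,0]}
  ]
}}

```text
t: 5.0
tool_pos: [0.4983, -0.004, 0.005]
ee_rot: [-3.142, -0.0, -3.057]
wrist_force: [0.1, 0.1, -0.3]
gripper_width: 0.3
grip_force: 0.0
```

Run:
```python
from h import *
s=readout.sense(); print(s["tool_pos"],s["wrist_force"],s["gripper_width"],s["joint_positions"])
s=capture("side"); w=capture("wrist")
f=lambda a:cv2.resize(a,(390,390),interpolation=cv2.INTER_CUBIC)
cv2.imwrite("pics/z5.png",np.hstack([f(s["color"][145:210,295:360]),f(w["color"][150:310,240:400])])[:,:,::-1])
```

```text
[ 0.4982559  -0.00398616  0.00496911] [ 0.07284182  0.08639396 -0.34077207] 0.3004495544323864 [-7.93887388e-03  3.35648783e-01 -4.02407356e-01  8.33128797e-01
 -8.86976536e-05 -9.21410839e-02]
```

View pics/z5.png

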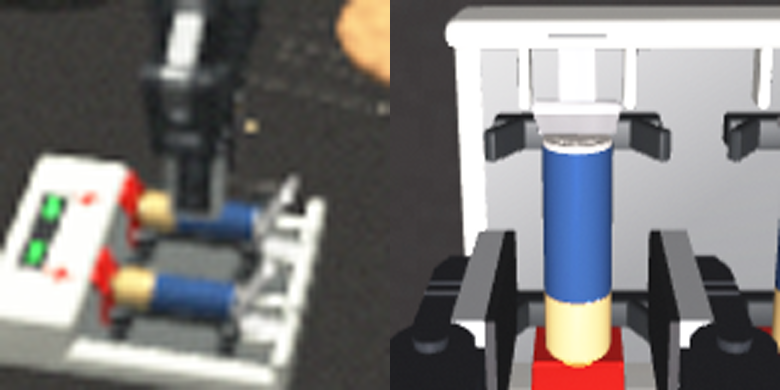

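The near finger now covers the cell in the side view, but its tip is only just below the cell's top. It can go farther down.

Call:
{"op": "carry_out", "data": {
  "series": [
    {"jaw": 0.3,"slide": [0,0,-3],"angular": [0,0,0]},
    {"jaw": 0.3,"slide": [0,0,-6],"angular": [0,0,0]},
    {"jaw": 0.3,"slide": [0,0,-9],"angular": [0,0,0]},
    {"jaw": 0.3,"slide": [0,0,-11],"angular": [0,0,0]},
    {"jaw": 0.3,"slide": [0,0,-11],"angular": [0,0,0]}
  ]
}}

```text
t: 5.6
tool_pos: [0.4982, -0.004, -0.006]
ee_rot: [-3.142, -0.001, -3.057]
wrist_force: [-0.2, 0.8, 0.6]
gripper_width: 0.302
grip_force: 0.0
```

Call:
{"op": "carry_out", "data": {
  "series": [
    {"jaw": 0.3,"slide": [0,0,-3],"angular": [0,0,0]},
    {"jaw": 0.3,"slide": [0,0,-5],"angular": [0,0,0]},
    {"jaw": 0.3,"slide": [0,0,-5],"angular": [0,0,0]},
    {"jaw": 0,"slide": [0,0,-5],"angular": [0,0,0]},
    {"jaw": 0,"slide": [0,0,-5],"angular": [0,0,0]},
    {"jaw": 0,"slide": [0,0,-5],"angular": [0,0,0]},
    {"jaw": 0,"slide": [0,0,-5],"angular": [0,0,0]}
  ]
}}

```text
t: 6.3
tool_pos: [0.4985, -0.004, -0.0105]
ee_rot: [-3.141, 0.0, -3.057]
wrist_force: [-0.7, -0.1, 0.7]
gripper_width: 0.155
grip_force: 39.6
```

Call:
{"op": "carry_out", "data": {
  "series": [
    {"jaw": 0,"slide": [0,0,10],"angular": [0,0,0]},
    {"jaw": 0,"slide": [0,0,35],"angular": [0,0,0]},
    {"jaw": 0,"slide": [0,0,65],"angular": [0,0,0]},
    {"jaw": 0,"slide": [-15,-45,65],"angular": [0,0,0]},
    {"jaw": 0,"slide": [-30,-90,65],"angular": [0,0,0]},
    {"jaw": 0,"slide": [-50,-140,65],"angular": [0,0,0]},
    {"jaw": 0,"slide": [-67,-188,55],"angular": [0,0,0]},
    {"jaw": 0,"slide": [-68,-194,25],"angular": [0,0,0]},
    {"jaw": 0,"slide": [-68,-194,0],"angular": [0,0,0]},
    {"jaw": 0,"slide": [-68,-194,0],"angular": [0,0,0]}
  ]
}}

```text
t: 7.3
tool_pos: [0.4282, -0.1977, -0.0124]
ee_rot: [3.139, -0.004, -3.059]
wrist_force: [0.2, -0.5, 0.0]
gripper_width: 0.154
grip_force: 39.4
```

Run:
```python
from h import *
s=capture("side"); w=capture("wrist")
f=lambda a:cv2.resize(a,(390,390),interpolation=cv2.INTER_CUBIC)
cv2.imwrite("pics/z6.png",np.hstack([f(s["color"][110:240,280:410]),w["color"][:390,130:520]])[:,:,::-1])
```

```text
(no output)
```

View pics/z6.png

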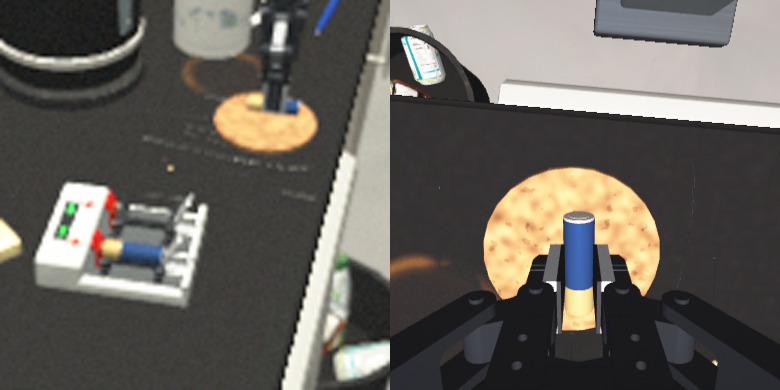

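The cell is held over the coaster. I'll lower it to the cork and release.

Call:
{"op": "carry_out", "data": {
  "series": [
    {"jaw": 0,"slide": [0,0,-6],"angular": [0,0,0]},
    {"jaw": 0,"slide": [0,0,-11],"angular": [0,0,0]},
    {"jaw": 0,"slide": [0,0,-13],"angular": [0,0,0]},
    {"jaw": 0,"slide": [0,0,-13],"angular": [0,0,0]}
  ]
}}

```text
t: 7.8
tool_pos: [0.4305, -0.1977, -0.0236]
ee_rot: [-3.142, -0.0, -3.057]
wrist_force: [-0.4, 1.0, -1.1]
gripper_width: 0.153
grip_force: 39.4
```

Call:
{"op": "carry_out", "data": {
  "series": [
    {"jaw": 0,"slide": [0,0,-1],"angular": [0,0,0]},
    {"jaw": 0.3,"slide": [0,0,-1],"angular": [0,0,0]},
    {"jaw": 0.3,"slide": [0,0,-1],"angular": [0,0,0]},
    {"jaw": 0.3,"slide": [0,0,15],"angular": [0,0,0]},
    {"jaw": 0.3,"slide": [0,0,60],"angular": [0,0,0]},
    {"jaw": 0.3,"slide": [0,10,100],"angular": [0,0,0]}
  ]
}}

```text
t: 8.4
tool_pos: [0.4301, -0.1884, 0.0776]
ee_rot: [3.141, -0.001, -3.058]
wrist_force: [1.3, -0.2, 0.4]
gripper_width: 0.301
grip_force: 0.0
```

Call:
{"op": "carry_out", "data": {
  "series": [
    {"jaw": 0.3,"slide": [97,432,0],"angular": [0,0,-0.143]},
    {"jaw": 0.3,"slide": [97,432,0],"angular": [0,0,-0.143]},
    {"jaw": 0.3,"slide": [97,432,0],"angular": [0,0,-0.143]},
    {"jaw": 0.3,"slide": [97,432,0],"angular": [0,0,-0.143]},
    {"jaw": 0.3,"slide": [97,432,0],"angular": [0,0,-0.143]},
    {"jaw": 0.3,"slide": [97,432,0],"angular": [0,0,-0.143]},
    {"jaw": 0.3,"slide": [97,432,0],"angular": [0,0,-0.143]},
    {"jaw": 0.3,"slide": [97,432,0],"angular": [0,0,-0.143]},
    {"jaw": 0.3,"slide": [97,432,-15],"angular": [0,0,-0.143]},
    {"jaw": 0.3,"slide": [97,432,-35],"angular": [0,0,-0.143]}
  ]
}}

```text
t: 9.4
tool_pos: [0.5297, 0.25, 0.0417]
ee_rot: [3.138, 0.004, 3.087]
wrist_force: [0.5, -0.6, -1.2]
gripper_width: 0.304
grip_force: 0.0
```

Run:
```python
from h import *
s=readout.sense(); print(s["tool_pos"],s["ee_rot"])
w=capture("wrist"); cv2.imwrite("pics/w7.png",w["color"][:,:,::-1])
```

```text
[0.5296516  0.24996113 0.04172167] [3.13838124 0.00376064 3.08738555]
```

View pics/w7.png

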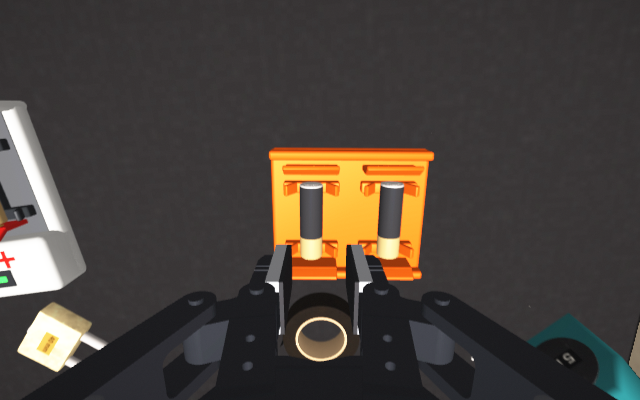

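The wrist view shows the caddy square to the tool, with cells at (311,183)–(311,258) and (392,183)–(388,258).

Run:
```python
from h import *
np.set_printoptions(precision=4,suppress=True)
s=readout.sense(); print(s["tool_pos"],s["ee_rot"])
w=capture("wrist")
p=onplane(w,[(311,183),(311,258),(392,183),(388,258)],.027); print(p, p[:2].mean(0),p[2:].mean(0))
p=onplane(w,[(300,210),(322.5,210),(380.5,210),(402.5,210)],.0255); print(p)
```

```text
[0.5265 0.2465 0.0377] [-3.1405 -0.0023  3.0866]
[[0.498  0.2444 0.027 ]
 [0.5465 0.2414 0.027 ]
 [0.5006 0.2923 0.027 ]
 [0.5492 0.2901 0.027 ]] [0.5222 0.2429 0.027 ] [0.5249 0.2912 0.027 ]
[[0.5148 0.2366 0.0255]
 [0.5156 0.2503 0.0255]
 [0.5175 0.2857 0.0255]
 [0.5183 0.2991 0.0255]]
```

Call:
{"op": "carry_out", "data": {
  "series": [
    {"jaw": 0.3,"slide": [-2.5,-1,-10],"angular": [0,0,0]},
    {"jaw": 0.3,"slide": [-2.5,-1,-25],"angular": [0,0,0]},
    {"jaw": 0.3,"slide": [-2.5,-1,-35],"angular": [0,0,0]},
    {"jaw": 0.3,"slide": [-2.5,-1,-43],"angular": [0,0,0]},
    {"jaw": 0.3,"slide": [-2.5,-1,-48],"angular": [0,0,0]},
    {"jaw": 0.3,"slide": [-2.5,-1,-48],"angular": [0,0,0]}
  ]
}}

```text
t: 10.1
tool_pos: [0.5247, 0.2425, -0.007]
ee_rot: [-3.141, -0.001, 3.082]
wrist_force: [-0.7, -0.8, -0.4]
gripper_width: 0.296
grip_force: 0.0
```

Call:
{"op": "carry_out", "data": {
  "series": [
    {"jaw": 0.3,"slide": [0,0,-4],"angular": [0,0,0]},
    {"jaw": 0.3,"slide": [0,0,-8],"angular": [0,0,0]},
    {"jaw": 0.3,"slide": [0,0,-8],"angular": [0,0,0]},
    {"jaw": 0,"slide": [0,0,-8],"angular": [0,0,0]},
    {"jaw": 0,"slide": [0,0,-8],"angular": [0,0,0]},
    {"jaw": 0,"slide": [0,0,-8],"angular": [0,0,0]},
    {"jaw": 0,"slide": [0,0,-8],"angular": [0,0,0]}
  ]
}}

```text
t: 10.8
tool_pos: [0.5251, 0.2433, -0.0145]
ee_rot: [3.141, 0.0, 3.083]
wrist_force: [-0.6, 1.7, 1.0]
gripper_width: 0.153
grip_force: 40.9
```

Call:
{"op": "carry_out", "data": {
  "series": [
    {"jaw": 0,"slide": [0,0,15],"angular": [0,0,0]},
    {"jaw": 0,"slide": [0,0,45],"angular": [0,0,0]},
    {"jaw": 0,"slide": [0,0,75],"angular": [0,0,0]},
    {"jaw": 0,"slide": [-6,-45,75],"angular": [0,0,0.05]},
    {"jaw": 0,"slide": [-12,-94,75],"angular": [0,0,0.1]},
    {"jaw": 0,"slide": [-20,-143,75],"angular": [0,0,0.143]},
    {"jaw": 0,"slide": [-26,-192,75],"angular": [0,0,0.143]},
    {"jaw": 0,"slide": [-31,-235,75],"angular": [0,0,0.143]},
    {"jaw": 0,"slide": [-31.5,-247.5,75],"angular": [0,0,0.143]},
    {"jaw": 0,"slide": [-31.5,-247.5,75],"angular": [0,0,0.143]}
  ]
}}

```text
t: 11.8
tool_pos: [0.4933, -0.0062, 0.0605]
ee_rot: [-3.141, 0.0, -3.061]
wrist_force: [-0.1, 0.3, -0.0]
gripper_width: 0.15
grip_force: 40.8
```

Call:
{"op": "carry_out", "data": {
  "series": [
    {"jaw": 0,"slide": [0,0,0],"angular": [0,0,0]}
  ]
}}

```text
t: 11.9
tool_pos: [0.4937, -0.0042, 0.0604]
ee_rot: [3.141, 0.0, -3.058]
wrist_force: [0.8, 0.2, 0.3]
gripper_width: 0.15
grip_force: 40.8
```

Run:
```python
from h import *
s=readout.sense(); print(s["tool_pos"],s["ee_rot"])
w=capture("wrist")
old=cv2.imread("pics/z6.png")[:,390:][150:360,120:250]
cv2.imwrite("pics/w8.png",cv2.resize(np.hstack([old,w["color"][150:360,250:380,::-1]]),None,fx=2.5,fy=2.5))
```

```text
[ 0.49368518 -0.00415529  0.06041363] [ 3.14142061e+00  2.11273330e-04 -3.05797717e+00]
```

View pics/w8.png

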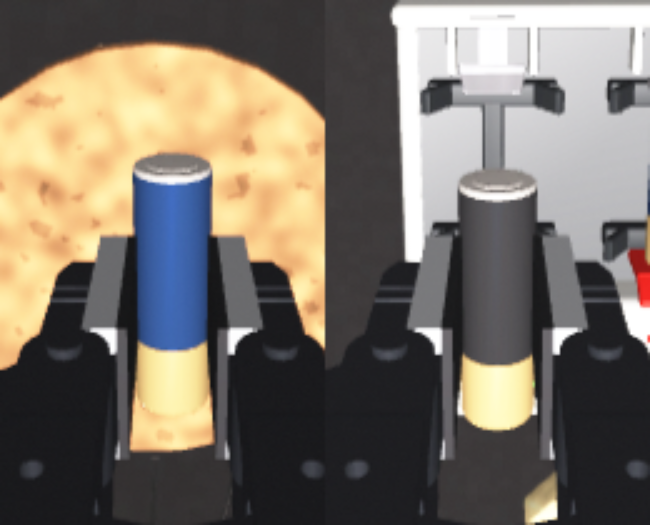

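The black cell sits about 6 px (3 mm) farther toward +x in the jaws than the blue one did (minus end at row 170 against 155, magnified 2.5×). So I shift -3.5 mm in x and go down, watching the force.

Call:
{"op": "carry_out", "data": {
  "series": [
    {"jaw": 0,"slide": [-3.5,-0.3,-20],"angular": [0,0,0]},
    {"jaw": 0,"slide": [-3.5,-0.3,-40],"angular": [0,0,0]},
    {"jaw": 0,"slide": [-3.5,-0.3,-48],"angular": [0,0,0]},
    {"jaw": 0,"slide": [-3.5,-0.3,-52],"angular": [0,0,0]},
    {"jaw": 0,"slide": [-3.5,-0.3,-55],"angular": [0,0,0]}
  ]
}}

```text
t: 12.45
tool_pos: [0.4904, -0.0042, 0.0055]
ee_rot: [-3.141, 0.0, -3.056]
wrist_force: [0.1, 0.5, 0.0]
gripper_width: 0.152
grip_force: 40.8
```

Call:
{"op": "carry_out", "data": {
  "series": [
    {"jaw": 0,"slide": [0,0,-3],"angular": [0,0,0]},
    {"jaw": 0,"slide": [0,0,-6],"angular": [0,0,0]},
    {"jaw": 0,"slide": [0,0,-8],"angular": [0,0,0]},
    {"jaw": 0,"slide": [0,0,-8],"angular": [0,0,0]}
  ]
}}

```text
t: 12.85
tool_pos: [0.49, -0.0049, -0.0027]
ee_rot: [-3.142, 0.0, -3.058]
wrist_force: [0.4, -0.3, -0.6]
gripper_width: 0.153
grip_force: 40.8
```

Clean so far, with 8 mm to go.

Call:
{"op": "carry_out", "data": {
  "series": [
    {"jaw": 0,"slide": [0,0,-3],"angular": [0,0,0]},
    {"jaw": 0,"slide": [0,0,-6],"angular": [0,0,0]},
    {"jaw": 0,"slide": [0,0,-7.5],"angular": [0,0,0]},
    {"jaw": 0,"slide": [0,0,-7.5],"angular": [0,0,0]}
  ]
}}

```text
t: 13.25
tool_pos: [0.4897, -0.0048, -0.0104]
ee_rot: [-3.142, -0.0, -3.057]
wrist_force: [0.7, -0.1, 0.2]
gripper_width: 0.155
grip_force: 40.7
```

Call:
{"op": "carry_out", "data": {
  "series": [
    {"jaw": 0.3,"slide": [0,0,0],"angular": [0,0,0]},
    {"jaw": 0.3,"slide": [0,0,0],"angular": [0,0,0]},
    {"jaw": 0.3,"slide": [0,0,15],"angular": [0,0,0]},
    {"jaw": 0.3,"slide": [0,0,45],"angular": [0,0,0]},
    {"jaw": 0.3,"slide": [0,0,70],"angular": [0,0,0]},
    {"jaw": 0.3,"slide": [4,49.5,70],"angular": [0,0,0]},
    {"jaw": 0.3,"slide": [4,49.5,70],"angular": [0,0,0]},
    {"jaw": 0.3,"slide": [4,49.5,70],"angular": [0,0,0]}
  ]
}}

```text
t: 14.05
tool_pos: [0.4938, 0.0455, 0.0599]
ee_rot: [-3.141, -0.0, -3.055]
wrist_force: [-0.1, -0.2, -0.5]
gripper_width: 0.299
grip_force: 0.0
```

Run:
```python
from h import *
s=readout.sense(); print(s["tool_pos"],s["ee_rot"])
w=capture("wrist"); cv2.imwrite("pics/w9.png",cv2.resize(w["color"][130:330,200:440],None,fx=2.5,fy=2.5)[:,:,::-1])
```

```text
[0.49375437 0.04548391 0.05985908] [-3.14135876e+00 -1.23383109e-04 -3.05511888e+00]
```

View pics/w9.png

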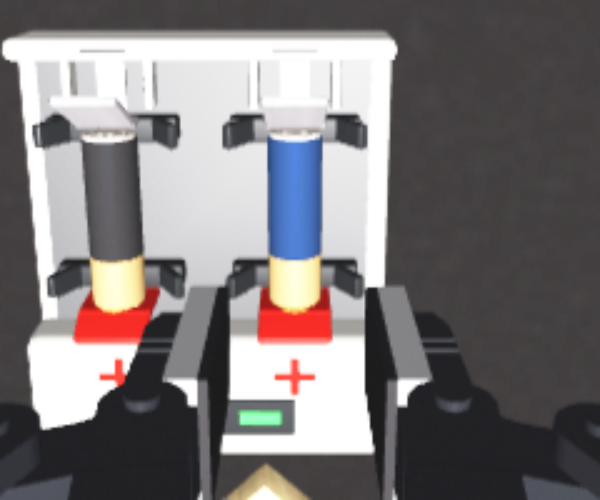

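The black cell at (115,225) lies seated with its + end at the red stop. The blue cell at column 296 is centred between the fingers. Descending on it.

Call:
{"op": "carry_out", "data": {
  "series": [
    {"jaw": 0.3,"slide": [0,0,-30],"angular": [0,0,0]},
    {"jaw": 0.3,"slide": [0,0,-50],"angular": [0,0,0]},
    {"jaw": 0.3,"slide": [0,0,-62],"angular": [0,0,0]},
    {"jaw": 0.3,"slide": [0,0,-70.5],"angular": [0,0,0]},
    {"jaw": 0.3,"slide": [0,0,-70.5],"angular": [0,0,0]},
    {"jaw": 0,"slide": [0,0,-70.5],"angular": [0,0,0]},
    {"jaw": 0,"slide": [0,0,-70.5],"angular": [0,0,0]},
    {"jaw": 0,"slide": [0,0,-70.5],"angular": [0,0,0]},
    {"jaw": 0,"slide": [0,0,-70.5],"angular": [0,0,0]}
  ]
}}

```text
t: 15.0
tool_pos: [0.4943, 0.0448, -0.0102]
ee_rot: [-3.142, 0.001, -3.057]
wrist_force: [0.6, -0.2, -0.1]
gripper_width: 0.152
grip_force: 40.5
```

Call:
{"op": "carry_out", "data": {
  "series": [
    {"jaw": 0,"slide": [0,0,15],"angular": [0,0,0]},
    {"jaw": 0,"slide": [0,0,45],"angular": [0,0,0]},
    {"jaw": 0,"slide": [0,0,70],"angular": [0,0,0]},
    {"jaw": 0,"slide": [8,45,70],"angular": [0,0,-0.05]},
    {"jaw": 0,"slide": [16,90,70],"angular": [0,0,-0.1]},
    {"jaw": 0,"slide": [24,139,70],"angular": [0,0,-0.143]},
    {"jaw": 0,"slide": [32,185,70],"angular": [0,0,-0.143]},
    {"jaw": 0,"slide": [34,198,60],"angular": [0,0,-0.143]},
    {"jaw": 0,"slide": [34,198,40],"angular": [0,0,-0.143]},
    {"jaw": 0,"slide": [34,198,40],"angular": [0,0,-0.143]}
  ]
}}

```text
t: 16.0
tool_pos: [0.526, 0.2422, 0.027]
ee_rot: [-3.139, -0.004, 3.084]
wrist_force: [0.9, 0.4, -0.6]
gripper_width: 0.151
grip_force: 40.5
```

Call:
{"op": "carry_out", "data": {
  "series": [
    {"jaw": 0,"slide": [0,0,0],"angular": [0,0,0]}
  ]
}}

```text
t: 16.1
tool_pos: [0.5274, 0.242, 0.0292]
ee_rot: [-3.141, -0.001, 3.083]
wrist_force: [0.6, -0.4, -0.7]
gripper_width: 0.152
grip_force: 40.5
```

Run:
```python
from h import *
s=readout.sense(); print(s["tool_pos"],s["ee_rot"])
w=capture("wrist"); cv2.imwrite("pics/w10.png",cv2.resize(w["color"][130:330,200:440],None,fx=2.5,fy=2.5)[:,:,::-1])
```

```text
[0.52736834 0.24196363 0.02924734] [-3.14068361e+00 -1.23045074e-03  3.08253587e+00]
```

View pics/w10.png

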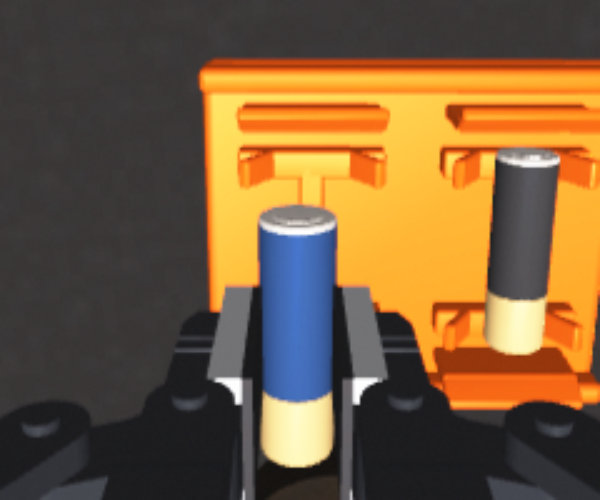

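The blue cell hangs over the empty lane. The lane's end bar is centred at (314,118) and the clips at (312,168) in crop pixels, against the cell at 297, so I check the lateral fit in numbers.

Run:
```python
from h import *
np.set_printoptions(precision=1,suppress=True)
s=readout.sense(); print(s["tool_pos"]*1000,s["ee_rot"])
w=capture("wrist")
f=lambda L,z: onplane(w,np.array(L,float)/2.5+[200,130],z)*1000
print("bar C",f([(238,118),(390,118)],.030), "clip C",f([(240,168),(385,168)],.022),"slot",f([(302,185),(324,185)],.012))
print("D ends",f([(527,157),(515,350)],.027))
R=lambda th:np.array([np.cos(th),np.sin(th)])
yv=np.array([np.sin(.06),np.cos(.06)])
print("lane C from D",f([(527,157),(515,350)],.027)[:,:2].mean(0)-50*yv)
print("held cell sides",f([(259,240),(337,240)],.0344+.0405-.004),f([(263,400),(332,400)],.0344+.0405-.004))
```

```text
[528.  242.1  29.9] [-3.1 -0.   3.1]
bar C [[493.2 231.9  30. ]
 [495.2 265.7  30. ]] clip C [[506.8 230.8  22. ]
 [508.9 265.   22. ]] slot [[514.9 245.1  12. ]
 [515.2 250.6  12. ]]
D ends [[506.8 297.1  27. ]
 [555.8 295.   27. ]]
lane C from D [528.3 246.1]
held cell sides [[507.2 237.4  70.9]
 [508.  251.4  70.9]] [[539.5 235.8  70.9]
 [540.3 248.9  70.9]]
```

Lane centre is at y≈246.5 mm against the held cell at 243.1, so I shift +3.3 mm in y and lower.

Call:
{"op": "carry_out", "data": {
  "series": [
    {"jaw": 0,"slide": [0,3.3,-10],"angular": [0,0,0]},
    {"jaw": 0,"slide": [0,3.3,-22],"angular": [0,0,0]},
    {"jaw": 0,"slide": [0,3.3,-30],"angular": [0,0,0]},
    {"jaw": 0,"slide": [0,3.3,-36],"angular": [0,0,0]},
    {"jaw": 0,"slide": [0,3.3,-36],"angular": [0,0,0]}
  ]
}}

```text
t: 16.7
tool_pos: [0.5271, 0.2456, -0.0079]
ee_rot: [-3.14, -0.002, 3.083]
wrist_force: [-0.9, 0.2, -0.5]
gripper_width: 0.15
grip_force: 40.5
```

Call:
{"op": "carry_out", "data": {
  "series": [
    {"jaw": 0,"slide": [0,0,-3],"angular": [0,0,0]},
    {"jaw": 0,"slide": [0,0,-6],"angular": [0,0,0]},
    {"jaw": 0,"slide": [0,0,-7.5],"angular": [0,0,0]},
    {"jaw": 0,"slide": [0,0,-7.5],"angular": [0,0,0]}
  ]
}}

```text
t: 17.1
tool_pos: [0.528, 0.246, -0.0142]
ee_rot: [-3.141, 0.0, 3.083]
wrist_force: [-0.1, -0.3, -0.3]
gripper_width: 0.154
grip_force: 40.5
```

Call:
{"op": "carry_out", "data": {
  "series": [
    {"jaw": 0.3,"slide": [0,0,0],"angular": [0,0,0]},
    {"jaw": 0.3,"slide": [0,0,0],"angular": [0,0,0]},
    {"jaw": 0.3,"slide": [0,0,15],"angular": [0,0,0]},
    {"jaw": 0.3,"slide": [0,0,50],"angular": [0,0,0]},
    {"jaw": 0.3,"slide": [3.5,30,55],"angular": [0,0,0]},
    {"jaw": 0.3,"slide": [3.5,49.5,55],"angular": [0,0,0]},
    {"jaw": 0.3,"slide": [3.5,49.5,55],"angular": [0,0,0]},
    {"jaw": 0.3,"slide": [3.5,49.5,40],"angular": [0,0,0]},
    {"jaw": 0.3,"slide": [3.5,49.5,35],"angular": [0,0,0]}
  ]
}}

```text
t: 18.0
tool_pos: [0.5298, 0.2947, 0.0187]
ee_rot: [-3.139, -0.003, 3.083]
wrist_force: [0.0, 0.0, -0.8]
gripper_width: 0.298
grip_force: 0.0
```

Call:
{"op": "carry_out", "data": {
  "series": [
    {"jaw": 0.3,"slide": [0,0,-12],"angular": [0,0,0]},
    {"jaw": 0.3,"slide": [0,0,-22],"angular": [0,0,0]},
    {"jaw": 0.3,"slide": [0,0,-30],"angular": [0,0,0]},
    {"jaw": 0.3,"slide": [0,0,-35.5],"angular": [0,0,0]},
    {"jaw": 0.3,"slide": [0,0,-35.5],"angular": [0,0,0]},
    {"jaw": 0,"slide": [0,0,-35.5],"angular": [0,0,0]},
    {"jaw": 0,"slide": [0,0,-35.5],"angular": [0,0,0]},
    {"jaw": 0,"slide": [0,0,-35.5],"angular": [0,0,0]},
    {"jaw": 0,"slide": [0,0,-35.5],"angular": [0,0,0]}
  ]
}}

```text
t: 18.9
tool_pos: [0.5316, 0.2956, -0.0143]
ee_rot: [3.141, 0.0, 3.083]
wrist_force: [-0.4, 0.3, -0.3]
gripper_width: 0.151
grip_force: 41.1
```

Call:
{"op": "carry_out", "data": {
  "series": [
    {"jaw": 0,"slide": [0,0,15],"angular": [0,0,0]},
    {"jaw": 0,"slide": [0,0,45],"angular": [0,0,0]},
    {"jaw": 0,"slide": [0,0,75],"angular": [0,0,0]},
    {"jaw": 0,"slide": [-8,-45,75],"angular": [0,0,0.05]},
    {"jaw": 0,"slide": [-16,-94,75],"angular": [0,0,0.1]},
    {"jaw": 0,"slide": [-24,-142,75],"angular": [0,0,0.143]},
    {"jaw": 0,"slide": [-33,-190,75],"angular": [0,0,0.143]},
    {"jaw": 0,"slide": [-42,-238,75],"angular": [0,0,0.143]},
    {"jaw": 0,"slide": [-42.5,-251,75],"angular": [0,0,0.143]},
    {"jaw": 0,"slide": [-42.5,-251,75],"angular": [0,0,0.143]}
  ]
}}

```text
t: 19.9
tool_pos: [0.489, 0.0428, 0.0608]
ee_rot: [-3.141, 0.001, -3.061]
wrist_force: [1.0, 0.1, -0.3]
gripper_width: 0.153
grip_force: 41.1
```

Call:
{"op": "carry_out", "data": {
  "series": [
    {"jaw": 0,"slide": [0,0,0],"angular": [0,0,0]},
    {"jaw": 0,"slide": [0,0,0],"angular": [0,0,0]}
  ]
}}

```text
t: 20.1
tool_pos: [0.4894, 0.0456, 0.0604]
ee_rot: [3.141, 0.0, -3.056]
wrist_force: [-0.1, 0.9, 0.0]
gripper_width: 0.149
grip_force: 41.1
```

Run:
```python
from h import *
s=readout.sense(); print(s["tool_pos"],s["ee_rot"])
w=capture("wrist"); cv2.imwrite("pics/w11.png",w["color"][:,:,::-1])
g=lambda im,x0,x1:cv2.cvtColor(im,cv2.COLOR_BGR2HSV)[195:330,x0:x1].astype(int)
def gold(hsv):  # first row of gold along centre strip (black/gold border), last row
    m=((hsv[...,0]>12)&(hsv[...,0]<32)&(hsv[...,1]>40)&(hsv[...,2]>130)).mean(1)>.6
    r=np.where(m)[0]+195; return r.min(),r.max()
old=cv2.imread("pics/w8.png"); old=cv2.resize(old,None,fx=.4,fy=.4,interpolation=cv2.INTER_AREA)
pad=np.zeros((400,260,3),np.uint8); pad[150:360]=old
for n,im,x in(("blue",pad,69),("C",pad,199),("now",w["color"][:,:,::-1].copy(),319)):
    h=cv2.cvtColor(im,cv2.COLOR_BGR2HSV)[:,x-5:x+6].mean(1).astype(int); print(n,[(r,*h[r]) for r in range(206,226,2)]); print(gold(g(im,x-5,x+6)))
```

```text
[0.48942042 0.04560561 0.06041041] [ 3.14140935e+00  3.61785572e-04 -3.05618347e+00]
blue [(206, np.int64(17), np.int64(113), np.int64(250)), (208, np.int64(17), np.int64(117), np.int64(247)), (210, np.int64(14), np.int64(119), np.int64(227)), (212, np.int64(13), np.int64(31), np.int64(128)), (214, np.int64(12), np.int64(19), np.int64(123)), (216, np.int64(11), np.int64(20), np.int64(129)), (218, np.int64(11), np.int64(19), np.int64(172)), (220, np.int64(12), np.int64(13), np.int64(218)), (222, np.int64(113), np.int64(5), np.int64(246)), (224, np.int64(109), np.int64(148), np.int64(187))]
(np.int64(195), np.int64(329))
C [(206, np.int64(119), np.int64(6), np.int64(161)), (208, np.int64(118), np.int64(6), np.int64(160)), (210, np.int64(118), np.int64(6), np.int64(158)), (212, np.int64(118), np.int64(6), np.int64(157)), (214, np.int64(112), np.int64(7), np.int64(157)), (216, np.int64(117), np.int64(5), np.int64(154)), (218, np.int64(10), np.int64(16), np.int64(139)), (220, np.int64(11), np.int64(18), np.int64(140)), (222, np.int64(10), np.int64(19), np.int64(141)), (224, np.int64(11), np.int64(17), np.int64(190))]
(np.int64(296), np.int64(321))
now [(206, np.int64(114), np.int64(6), np.int64(181)), (208, np.int64(139), np.int64(3), np.int64(175)), (210, np.int64(12), np.int64(18), np.int64(152)), (212, np.int64(11), np.int64(18), np.int64(154)), (214, np.int64(10), np.int64(18), np.int64(152)), (216, np.int64(12), np.int64(10), np.int64(231)), (218, np.int64(12), np.int64(4), np.int64(250)), (220, np.int64(21), np.int64(0), np.int64(254)), (222, np.int64(134), np.int64(11), np.int64(104)), (224, np.int64(132), np.int64(12), np.int64(104))]
(np.int64(288), np.int64(312))
```

The minus end starts at row 209 (the blue one at 211.5), so this cell sits 1.3 mm toward -x. I shift +1.3 and lower.

Call:
{"op": "carry_out", "data": {
  "series": [
    {"jaw": 0,"slide": [1.3,0,-20],"angular": [0,0,0]},
    {"jaw": 0,"slide": [1.3,0,-40],"angular": [0,0,0]},
    {"jaw": 0,"slide": [1.3,0,-48],"angular": [0,0,0]},
    {"jaw": 0,"slide": [1.3,0,-53],"angular": [0,0,0]},
    {"jaw": 0,"slide": [1.3,0,-58],"angular": [0,0,0]},
    {"jaw": 0,"slide": [1.3,0,-62],"angular": [0,0,0]},
    {"jaw": 0,"slide": [1.3,0,-62],"angular": [0,0,0]}
  ]
}}

```text
t: 20.85
tool_pos: [0.4904, 0.0446, -0.0016]
ee_rot: [-3.142, 0.0, -3.057]
wrist_force: [0.1, -0.2, -0.2]
gripper_width: 0.153
grip_force: 41.1
```

Call:
{"op": "carry_out", "data": {
  "series": [
    {"jaw": 0,"slide": [0,0,-3],"angular": [0,0,0]},
    {"jaw": 0,"slide": [0,0,-6],"angular": [0,0,0]},
    {"jaw": 0,"slide": [0,0,-8.5],"angular": [0,0,0]},
    {"jaw": 0,"slide": [0,0,-8.5],"angular": [0,0,0]}
  ]
}}

```text
t: 21.25
tool_pos: [0.4902, 0.0444, -0.0103]
ee_rot: [-3.141, -0.0, -3.057]
wrist_force: [-0.1, -0.6, 0.0]
gripper_width: 0.15
grip_force: 41.1
```

Call:
{"op": "carry_out", "data": {
  "series": [
    {"jaw": 0.3,"slide": [0,0,0],"angular": [0,0,0]},
    {"jaw": 0.3,"slide": [0,0,0],"angular": [0,0,0]},
    {"jaw": 0.3,"slide": [0,0,15],"angular": [0,0,0]},
    {"jaw": 0.3,"slide": [0,0,50],"angular": [0,0,0]},
    {"jaw": 0.3,"slide": [0,0,80],"angular": [0,0,0]},
    {"jaw": 0.3,"slide": [-12,-48,80],"angular": [0,0,0]},
    {"jaw": 0.3,"slide": [-24,-96,80],"angular": [0,0,0]},
    {"jaw": 0.3,"slide": [-36,-144,80],"angular": [0,0,0]},
    {"jaw": 0.3,"slide": [-48,-192,80],"angular": [0,0,0]},
    {"jaw": 0.3,"slide": [-59.8,-240,75],"angular": [0,0,0]}
  ]
}}

```text
t: 22.25
tool_pos: [0.4301, -0.1974, 0.0655]
ee_rot: [-3.141, 0.001, -3.057]
wrist_force: [0.7, 0.4, -0.6]
gripper_width: 0.301
grip_force: 0.0
```

Call:
{"op": "carry_out", "data": {
  "series": [
    {"jaw": 0.3,"slide": [0,-3,-10],"angular": [0,0,0]},
    {"jaw": 0.3,"slide": [0,-3,-10],"angular": [0,0,0]},
    {"jaw": 0.3,"slide": [0,-3,-10],"angular": [0,0,0]}
  ]
}}

```text
t: 22.55
tool_pos: [0.4302, -0.1977, 0.0547]
ee_rot: [3.141, -0.001, -3.057]
wrist_force: [-0.6, 0.2, 0.2]
gripper_width: 0.3
grip_force: 0.0
```

Run:
```python
from h import *
np.set_printoptions(precision=1,suppress=True)
s=readout.sense(); print(s["t"],s["tool_pos"]*1000,s["ee_rot"])
w=capture("wrist"); cv2.imwrite("pics/w12.png",w["color"][:,:,::-1])
for k in blobs(w,"blue",200,(250,120,400,330)):
    P=onplane(w,k.reshape(-1,2),.0204)[:,:2]*1000; print(cv2.minAreaRect(k),cv2.minAreaRect(P.astype(np.float32)))
```

```text
22.55 [ 430.2 -197.7   54.7] [ 3.1 -0.  -3.1]
((317.5, 205.0), (19.0, 46.0), 0.0) ((422.9944763183594, -197.97337341308594), (32.685977935791016, 12.79358196258545), 5.2159342765808105)
```

Call:
{"op": "carry_out", "data": {
  "series": [
    {"jaw": 0.3,"slide": [0,0,-30],"angular": [0,0,0]},
    {"jaw": 0.3,"slide": [0,0,-55],"angular": [0,0,0]},
    {"jaw": 0.3,"slide": [0,0,-70],"angular": [0,0,0]},
    {"jaw": 0.3,"slide": [0,0,-79],"angular": [0,0,0]},
    {"jaw": 0.3,"slide": [0,0,-79],"angular": [0,0,0]},
    {"jaw": 0,"slide": [0,0,-79],"angular": [0,0,0]},
    {"jaw": 0,"slide": [0,0,-79],"angular": [0,0,0]},
    {"jaw": 0,"slide": [0,0,-79],"angular": [0,0,0]},
    {"jaw": 0,"slide": [0,0,-79],"angular": [0,0,0]}
  ]
}}

```text
t: 23.5
tool_pos: [0.431, -0.1987, -0.0235]
ee_rot: [-3.141, 0.001, -3.057]
wrist_force: [-0.4, 0.8, 4.5]
gripper_width: 0.151
grip_force: 40.8
```

Call:
{"op": "carry_out", "data": {
  "series": [
    {"jaw": 0,"slide": [0,0,20],"angular": [0,0,0]},
    {"jaw": 0,"slide": [0,0,60],"angular": [0,0,0]},
    {"jaw": 0,"slide": [0,0,95],"angular": [0,0,0]},
    {"jaw": 0,"slide": [9,45,95],"angular": [0,0,0]},
    {"jaw": 0,"slide": [18,90,95],"angular": [0,0,0]},
    {"jaw": 0,"slide": [28,138,95],"angular": [0,0,0]},
    {"jaw": 0,"slide": [38,186,95],"angular": [0,0,0]},
    {"jaw": 0,"slide": [48,234,95],"angular": [0,0,0]},
    {"jaw": 0,"slide": [58,282,95],"angular": [0,0,0]},
    {"jaw": 0,"slide": [68,330,95],"angular": [0,0,0]}
  ]
}}

```text
t: 24.5
tool_pos: [0.4987, 0.1335, 0.0712]
ee_rot: [-3.141, 0.001, -3.058]
wrist_force: [0.9, -0.3, -0.5]
gripper_width: 0.153
grip_force: 40.3
```

Call:
{"op": "carry_out", "data": {
  "series": [
    {"jaw": 0,"slide": [9,48,0],"angular": [0,0,-0.1]},
    {"jaw": 0,"slide": [18,95,0],"angular": [0,0,-0.143]},
    {"jaw": 0,"slide": [28,142,0],"angular": [0,0,-0.143]},
    {"jaw": 0,"slide": [32.5,164,0],"angular": [0,0,-0.143]},
    {"jaw": 0,"slide": [32.5,164.2,-20],"angular": [0,0,-0.143]},
    {"jaw": 0,"slide": [32.5,164.2,-41.5],"angular": [0,0,-0.143]},
    {"jaw": 0,"slide": [32.5,164.2,-41.5],"angular": [0,0,-0.143]},
    {"jaw": 0,"slide": [32.5,164.2,-41.5],"angular": [0,0,-0.143]},
    {"jaw": 0,"slide": [32.5,164.2,-41.5],"angular": [0,0,-0.143]}
  ]
}}

```text
t: 25.4
tool_pos: [0.5317, 0.2958, 0.0306]
ee_rot: [3.141, 0.001, 3.082]
wrist_force: [0.6, 0.8, -0.3]
gripper_width: 0.146
grip_force: 40.3
```

Run:
```python
from h import *
np.set_printoptions(precision=1,suppress=True)
s=readout.sense(); print(s["t"],s["tool_pos"]*1000,s["ee_rot"])
w=capture("wrist"); cv2.imwrite("pics/w13.png",w["color"][:,:,::-1])
for k in blobs(w,"blue",200,(200,120,440,330)):
    r=cv2.minAreaRect(k); print(r)
    for z in(.0304,.0709):
        P=onplane(w,k.reshape(-1,2),z)[:,:2]*1000; print(z,cv2.minAreaRect(P.astype(np.float32)))
h=cv2.cvtColor(w["color"],cv2.COLOR_RGB2HSV)[:,314:325].mean(1).astype(int); print([(r,*map(int,h[r])) for r in range(204,224,2)])
```

```text
25.4 [531.7 295.8  30.6] [3.1 0.  3.1]
((318.5, 253.0), (68.0, 29.0), 90.0)
0.0304 ((544.3392333984375, 295.69256591796875), (17.009624481201172, 44.34837341308594), 86.19178771972656)
0.0709 ((525.2445678710938, 296.8221435546875), (13.184266090393066, 34.3747444152832), 86.19176483154297)
((234.65048217773438, 220.75665283203125), (53.21520233154297, 23.81380271911621), 86.18592071533203)
0.0304 ((520.6676025390625, 248.7557830810547), (13.524270057678223, 32.49291229248047), 86.61849212646484)
0.0709 ((506.8965148925781, 260.4410400390625), (10.48277759552002, 25.185522079467773), 86.61856079101562)
[(204, 24, 163, 255), (206, 24, 165, 255), (208, 24, 166, 255), (210, 11, 47, 165), (212, 11, 18, 148), (214, 10, 18, 151), (216, 11, 17, 190), (218, 11, 15, 213), (220, 5, 0, 254), (222, 109, 160, 213)]
```

Call:
{"op": "carry_out", "data": {
  "series": [
    {"jaw": 0,"slide": [0,0.5,-12],"angular": [0,0,0]},
    {"jaw": 0,"slide": [0,0.5,-24],"angular": [0,0,0]},
    {"jaw": 0,"slide": [0,0.5,-32],"angular": [0,0,0]},
    {"jaw": 0,"slide": [0,0.5,-36],"angular": [0,0,0]},
    {"jaw": 0,"slide": [0,0.5,-36],"angular": [0,0,0]}
  ]
}}

```text
t: 25.95
tool_pos: [0.5304, 0.2959, -0.0077]
ee_rot: [-3.141, -0.001, 3.083]
wrist_force: [-0.5, 0.7, 0.1]
gripper_width: 0.151
grip_force: 40.3
```

Call:
{"op": "carry_out", "data": {
  "series": [
    {"jaw": 0,"slide": [0,0,-3],"angular": [0,0,0]},
    {"jaw": 0,"slide": [0,0,-6],"angular": [0,0,0]},
    {"jaw": 0,"slide": [0,0,-7],"angular": [0,0,0]},
    {"jaw": 0,"slide": [0,0,-7],"angular": [0,0,0]}
  ]
}}

```text
t: 26.35
tool_pos: [0.5311, 0.2963, -0.0134]
ee_rot: [3.141, 0.0, 3.083]
wrist_force: [-0.8, -0.5, 1.4]
gripper_width: 0.147
grip_force: 40.5
```

Release, rise, and move to the early vantage point to check both holders.

Call:
{"op": "carry_out", "data": {
  "series": [
    {"jaw": 0.3,"slide": [0,0,0],"angular": [0,0,0]},
    {"jaw": 0.3,"slide": [0,0,0],"angular": [0,0,0]},
    {"jaw": 0.3,"slide": [0,0,15],"angular": [0,0,0]},
    {"jaw": 0.3,"slide": [0,0,60],"angular": [0,0,0]},
    {"jaw": 0.3,"slide": [0,0,110],"angular": [0,0,0]},
    {"jaw": 0.3,"slide": [-15,-45,140],"angular": [0,0,0]},
    {"jaw": 0.3,"slide": [-30,-90,160],"angular": [0,0,0]},
    {"jaw": 0.3,"slide": [-30,-130,180],"angular": [0,0,0]},
    {"jaw": 0.3,"slide": [-30,-130,180],"angular": [0,0,0]},
    {"jaw": 0.3,"slide": [-30,-130,180],"angular": [0,0,0]}
  ]
}}

```text
t: 27.35
tool_pos: [0.5015, 0.1655, 0.1673]
ee_rot: [3.141, 0.002, 3.081]
wrist_force: [0.2, 1.1, -0.5]
gripper_width: 0.302
grip_force: 0.0
```

Run:
```python
from h import *
np.set_printoptions(precision=1,suppress=True)
s=readout.sense(); print(s["t"],s["tool_pos"]*1000,s["ee_rot"])
w=capture("wrist"); cv2.imwrite("pics/w14.png",w["color"][:,:,::-1])
hsv=cv2.cvtColor(w["color"],cv2.COLOR_RGB2HSV)
def rep(n,m,z,lo,hi):
    m=cv2.morphologyEx(m,cv2.MORPH_OPEN,np.ones((5,5),np.uint8))
    for k in cv2.findContours(m,cv2.RETR_EXTERNAL,cv2.CHAIN_APPROX_NONE)[0]:
        P=onplane(w,k.reshape(-1,2),z)[:,:2]*1000; r=cv2.minAreaRect(P.astype(np.float32)); c=r[0]
        if 440<c[0]<600 and lo<c[1]<hi and min(r[1])>8 and max(r[1])<60: print(n,z,r)
rep("blue",cv2.inRange(hsv,*RANGES["blue"]),.0304,200,340)
rep("blue",cv2.inRange(hsv,*RANGES["blue"]),.0344,-60,110)
rep("dark",cv2.inRange(hsv,(0,0,0),(180,80,90)),.0344,-40,75)
rep("gold",cv2.inRange(hsv,(15,30,120),(32,150,255)),.0344,-40,75)
d=capture("side"); cv2.imwrite("pics/s14.png",d["color"][:,:,::-1])
for k in blobs(d,"blue",15,(230,150,370,310)):
    r=cv2.minAreaRect(k); print("side blue",r,onplane(d,r[0],.026)*1000)
```

```text
27.35 [501.5 165.5 167.3] [3.1 0.  3.1]
blue 0.0304 ((520.800048828125, 245.28897094726562), (13.229669570922852, 31.007843017578125), 86.6270751953125)
blue 0.0304 ((522.81689453125, 294.6108703613281), (13.92848014831543, 30.974647521972656), 86.67228698730469)
gold 0.0344 ((514.3427124023438, 1.778855323791504), (14.614546775817871, 16.237096786499023), 6.174675464630127)
gold 0.0344 ((510.4976806640625, 49.47935104370117), (15.063971519470215, 14.338553428649902), 86.46021270751953)
side blue ((271.5, 274.0000305175781), (14.862703323364258, 6.008327484130859), 18.43494987487793) [[526.  298.9  26. ]]
side blue ((282.07550048828125, 254.73587036132812), (14.010775566101074, 5.49442195892334), 15.94539737701416) [[523.8 248.8  26. ]]
```

```bash
python3 -c "
from cell import workorder; print(workorder.sign_off())"
```

```text
the job is handed in; nothing more can be done
None
```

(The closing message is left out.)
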